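# Ticket the truffle dish and present it to the customers

## Task

Take the peg with the little blackboard off the napkin caddy by squeezing its tails, and clip it onto the middle of the dish's rim opposite the handle, board facing outwards, pushed well down over the rim. Then take the dish by its handle, lift it straight up clear of the counter before turning it, and give it a quarter turn so that the board looks straight across the counter at the customers beyond the glass guard, keeping the dish level and the loose truffle resting in the middle of its hollow all the time. Finish while still holding the dish by its handle, level and still, about 10 cm above the counter and touching nothing else, with everything else on the counter left where it was.

Things in the scene. Friction and masses are not known exactly. Their poses are not given: they have to be found in the camera images.
- dish: square white porcelain dish, 120 x 120 mm, walls 6 mm thick and 36 mm high, a stick handle on one side, about 0.3 kg, on the counter; at the start the handle points to the robot's right (-y), give or take 20 degrees. Origin: centre of the underside; x runs from the handle's side to the far side (the front), z up
- dish_handle (a point): where to grip the handle: 90 mm from the dish's centre, 29 mm above the underside. The handle is a bar 16 mm wide and 14 mm thick (22 to 36 mm above the underside) that runs 70 mm straight out from the wall, with a round end 22 mm wide
- dish_front (a point): middle of the top of the front rim, the one across the dish from the handle: 57 mm from the centre, 36 mm above the underside, mid-thickness of the 6 mm wall
- dish_centre (a point): centre of the dish's hollow, on the inner floor, 6 mm above the underside. The floor is a shallow cone that falls at 8 degrees to this point (about 14 mm high beside the walls), so a tilt or jolt beyond that sends the truffle off
- truffle_center (a point): centre of the loose chocolate truffle, a ball of 36 mm diameter, 28 g, that rests in the middle of the hollow
- ticket_peg: sprung wooden clothes-peg with a small blackboard, jaws down on the caddy's pegged wall, in one of three places 65 mm apart; pegs of the same size without a board, fixed, fill the others. 72 mm tall, 18 mm wide, 32 g. Origin: midway between the jaw tips, 14 mm below the wall's top; z up, x out through the board, y along the wall. It is the board's leg: it leans 0.18 rad when squeezed
- peg_tails (a point): where to squeeze the peg: 60 mm above its jaw tips, between its two tails. The tails (42 mm, from the coil spring up) spread to 33 mm over the outsides at the top, 29 mm at this height; pressed together, towards and away from the board, they stop at about 17 mm with parallel outsides. This takes 4 N at first, 8 N at the stop; a firmer grip does no harm
- ticket (a point): middle of the outer face of the blackboard, 50 mm wide and 28 mm high, on the outside of one jaw, from the jaw tips up to 28 mm
- peg_leg (a joint): opening of the peg, rad: 0 with the jaws on a 6 mm wall (they stand 3 to 10 mm either side of its middle), -0.2 shut on nothing, 0.36 squeezed to the stop: the jaws are then 16 mm apart at the tips and 12 mm apart 14 mm higher. The coil spring keeps a wall from going in deeper than 26 mm
- caddy: fixed wooden napkin box, 84 x 200 mm and 60 mm high, walls 6 mm thick. Origin: centre of its underside; the pegs stand on the long wall on its +x side, which looks more or less towards the customers; that wall's middle plane lies 39 mm from the centre, square to x
- cake_stand: fixed glass cake stand with three pastries, plate 264 mm in diameter, 160 mm high in all; bystander
- cup: black cup on its saucer, in one piece, 140 mm across, 72 mm high; bystander
- entremets: round caramel pastry on a gold card, 104 mm across, 70 mm high; bystander
- round_dish: round white dish without a handle, 108 mm across, with three truffles in one piece, 45 mm high; bystander
- fork: steel dessert fork lying down, 190 mm long; bystander
- cake_server: cake server with a wooden handle lying down, 260 mm long; bystander
- milk_jug: steel milk jug, 80 mm across and 96 mm high; bystander
- customer_side (a point): a fixed point on the counter top ahead of the robot, 90 mm short of the low glass guard (192 mm high) that runs along the counter's far edge; its x points straight across the counter to the customers, along the robot's own x, and the guard runs along its y

How it is judged (in metres and radians):
On the way, in this order (a step that is already met when the one before it is completed fails the run):
1. the blackboard peg sits on the middle of the front rim, board outwards, let go, the dish still on the counter (x of ticket_peg in the frame of dish between 0.05 and 0.064 m and y of ticket_peg in the frame of dish between -0.02 and 0.02 m and z of ticket_peg in the frame of dish between 0.008 and 0.029 m and angle between the z axis of ticket_peg and the z axis of dish, either way round below 0.2 rad and angle between the x axis of ticket_peg and the x axis of dish, either way round below 0.25 rad and x of ticket in the frame of dish above 0.062 m and value of joint peg_leg between -0.1 and 0.08 rad and contact force between the fingers and ticket_peg below 0.05 N and height (world z) of dish below 0.006 m), for 0.2 s.
2. the dish is lifted clear of the counter by its handle, not yet turned (height (world z) of dish above 0.03 m and contact force between the fingers and dish above 0.5 N and distance between the grasp point and dish_handle below 0.055 m and angle between the x axis of dish and the y axis of customer_side, either way round below 0.6 rad and angle between dish's own z axis and vertical below 0.14 rad), for 0.1 s.
At the end, for the whole second after the job is handed in: dish held by its handle, 60-160 mm above the counter, level to 0.10 rad, front facing the customers to 0.17 rad, still, touching nothing else; truffle within 12 mm of the centre; peg let go, upright on the front rim within 20 mm of its middle, jaw tips 8-29 mm above the underside, board outwards (x of ticket_peg in the frame of dish between 0.05 and 0.064 m and y of ticket_peg in the frame of dish between -0.02 and 0.02 m and z of ticket_peg in the frame of dish between 0.008 and 0.029 m and angle between the z axis of ticket_peg and the z axis of dish, either way round below 0.2 rad and angle between the x axis of ticket_peg and the x axis of dish, either way round below 0.25 rad and x of ticket in the frame of dish above 0.062 m and value of joint peg_leg between -0.1 and 0.08 rad and horizontal distance between truffle_center and dish_centre below 0.012 m and angle between dish's own z axis and vertical below 0.1 rad and height (world z) of dish between 0.06 and 0.16 m and angle between the x axis of dish and the x axis of customer_side, either way round below 0.17 rad and x of customer_side in the frame of dish above 0.05 m and contact force between the fingers and dish above 0.5 N and distance between the grasp point and dish_handle below 0.055 m and contact force between the fingers and ticket_peg below 0.05 N and linear speed of dish below 0.02 m/s and angular speed of dish below 0.1 rad/s and contact force between dish and cake_stand below 0.05 N and contact force between dish and cup below 0.05 N and contact force between dish and entremets below 0.05 N and contact force between dish and round_dish below 0.05 N and contact force between dish and fork below 0.05 N and contact force between dish and cake_server below 0.05 N and contact force between dish and milk_jug below 0.05 N and contact force between dish and caddy below 0.05 N); the arm keeps its last pose, push and grip.
It fails at once if the truffle rolls more than 30 mm from the middle of the dish (not (horizontal distance between truffle_center and dish_centre below 0.03 m)).
It fails at once if the dish tips by more than 0.2 rad (angle between dish's own z axis and vertical above 0.2 rad).
It fails at once if a bystander is moved by more than 20 mm (distance of any of cake_stand, cup, entremets, round_dish, fork, cake_server, milk_jug from where it was at the start of the episode above 0.02 m).
It also fails if it takes over 61 s, if anything falls off the work surface, if the arm or the gripper's body presses on something with over 40 N, if the wrist force passes 120 N, or if a joint passes its speed limit or range.

## Robot

A 6-joint arm with a two-finger parallel gripper is mounted at the origin on the work surface. World frame = base frame: x ahead of the robot, y to its left, z up, the work surface at z = 0. Lengths are in m, angles in degrees, forces in N, time in s.
With the tool pointing down it reaches from about 0.35 to 0.875 m from the base axis. Payload 4.2 kg.
Tool frame: the origin (TCP) lies on the front face of the gripper's body, between the roots of the fingers; the fingertips stand 70 mm ahead of it and the grasp point (between the pads) lies 51 mm ahead of it (r.nose_length is the distance from the TCP to the fingertips, in m); z points along the fingers, y is the direction in which the jaws open and shut (so a half turn about z gives the same grasp; the last joint's range is limited). The gripper opens to 87 mm and grips with 3 to 60 N. Pads are 19 mm wide; open, the fingers measure 117 mm over their backs; the gripper's body (75 mm by 190 mm) begins 51 mm behind the grasp point.
Start: joints at [81.28, 22.042, 0.453, 0, -68.411, -14.817], TCP at [0.25, 0.573, 0.292] pointing down, gripper open.
Joint ranges: [-179.83, 179.83], [-69.29, 118.12], [-61.27, 80.66], [-181.25, 117.63], [-171.15, -9.14], [-177.46, 177.46]. Speed limits (degrees/s): [159.86, 159.86, 180, 180, 180, 180].

## Interface

Orientations are given as a 3x3 rotation matrix whose columns are the frame's x, y, z axes.
In Python, from station import telemetry, capture, order, r gives the robot as it stands.
- The arm moves only by the tool drive_tool, never from a script. Its argument "series" is a list of rows, each a list of 4 numbers: the shift along the tool's x, y, z as a fraction of full scale, then the turn about the tool's z as a fraction of full scale. In form: [[dx, dy, dz, turn], ...]. A call has 1 to 10 rows; each row is the pose to reach, as a shift and turn from the pose commanded when the call began, along the tool's axes at that moment; what a row does not reach only later rows make up. Full scale, the value 1, is 0.12 m for a shift and 2 rad for a turn. A row lasts 1/8 s, in which the tool goes at most 62.5 mm and 10.7 degrees, less where a joint would pass 70% of its speed; a pose out of reach is approached as far as the arm can. A call with a number of a shift or a turn outside -1 to 1 is refused whole. A call with a gripper value outside its range is refused whole. "fingers" is the finger opening in mm, from 0 to 87, set as the call begins (left out, the last holds). The fingers move at their own pace and stop on an object; the grip force is fixed at half the most. Time passes only in rows, so rows that repeat a pose let the fingers close. It gives the time, the measured TCP pose, the force and the opening at its end, in the units of the state.
- telemetry.sense(): the state, without advancing time (a new reading comes with each control period).
- capture(name): name is "scene" or "top" or "wrist"; returns a dict with "color" (384x512x3 uint8, blue, green, red), "fx", "fy", "cx", "cy" (pixels), "eye" and "attitude" of the camera in the world; the wrist camera has in their place "mount" (4x4, takes a point from camera to tool coordinates, whose origin is the TCP and whose axes are the flange's). Camera axes: x right, y up, looking along -z (the intrinsics and any distortion apply to the point x, -y, -z); pixel columns grow to the right and rows downward; lengths in m; the calibration is good to about 2 mm. A picture is of the moment at which its call begins: read the wrist's pose just before it. There is no depth.
- order.finish_job(): hands the job in, once; it reports no verdict.
The state is a dict: "time_s": time; "joints": joint angles; "joint_velocities": joint speeds; "effort": joint torques, N m; "tcp_pos": TCP position; "ee_rot": TCP orientation; "wrist_force": force on the tool from outside, world axes, zero at the start; "moment": the same for the moment, N m; "gripper_width": opening from 0.0 (shut) to 1.0 (fully open).
Only numpy, scipy, OpenCV 4.12 (cv2) and the standard library are available. Lean on these libraries where they do the work, as an engineer would, in place of code of your own. Each camera call takes 0.05 s, during which the arm holds its last target. There are 200 camera calls.

## Working session

There is one attempt and no reset: what is moved stays moved. The work goes in short steps, Python scripts to look and compute and a tool call to move; the robot and the scene stay as the last step left them, time stands still between calls to the robot, and variables do not carry over. Pictures are saved under pics/ and viewed, about 8 in all and at most 12, crops included, and the job is handed in when it is done.

Besides the shell and the picture viewer there is one more tool, called after ">>>" by a JSON object that holds its "method" and its "body", one argument or row to a line. drive_tool: Moves the arm, as the interface text tells. Shift numbers are shares of 0.12 m and turn numbers shares of 2 rad, none past 1 either way. Its arguments: {"type":"object","properties":{"series":{"type":"array","items":{"type":"array","items":{"type":"number","minimum":-1,"maximum":1}}},"fingers":{"type":"number"}},"required":["series"]}

```bash
ls; mkdir -p pics
python3 - <<'E'
from station import telemetry, capture, order, r
import cv2,numpy as np
s=telemetry.sense();print(s)
for n in("scene","top"):
    c=capture(n);cv2.imwrite(f"pics/{n}0.png",c["color"]);np.savez(f"{n}0.npz",**c);print(n,{k:v for k,v in c.items() if k!="color"})
E
```

```text
pics
{'time_s': 0.0, 'joints': array([ 8.12791008e+01,  2.20904124e+01,  3.79730118e-01, -3.02598328e-02,
       -6.84128226e+01, -1.48151073e+01]), 'joint_velocities': array([ 0.03404097, -0.08306089,  0.10208022, -0.06772001, -0.09242561,
       -0.05944935]), 'effort': array([-9.69977082e-04, -3.90668106e+01,  1.87400204e+01,  4.22014430e+00,
        1.08654777e-02, -1.96083506e-04]), 'tcp_pos': array([0.24938334, 0.57258701, 0.2911595 ]), 'ee_rot': array([[ 9.16731517e-01, -3.99503024e-01, -8.12234651e-04],
       [-3.99503843e-01, -9.16729214e-01, -2.05613714e-03],
       [ 7.68337736e-05,  2.20941659e-03, -9.99997556e-01]]), 'wrist_force': array([-0.13900686,  0.05969828, -0.88571233]), 'moment': array([-0.00790196,  0.00970168,  0.01740159]), 'gripper_width': 0.9964299074867102}
scene {'fx': 397.65327594917784, 'fy': 397.65327594917784, 'cx': 260.1120131129704, 'cy': 195.36178173715862, 'eye': array([ 1.37250196, -0.30753849,  1.14123375]), 'attitude': array([[ 0.25944591, -0.75368999,  0.60385364],
       [ 0.96566108,  0.19361323, -0.17324143],
       [ 0.01365627,  0.62806474,  0.77804125]])}
top {'fx': 467.6697513821556, 'fy': 467.6697513821556, 'cx': 255.89223338924967, 'cy': 192.61254220610434, 'eye': array([ 0.3644723 , -0.07882823,  1.34023937]), 'attitude': array([[-0.01517554,  0.98788312, -0.15445599],
       [-0.99985664, -0.01383268,  0.00976517],
       [ 0.0075103 ,  0.15458203,  0.98795141]])}
```

Run:
```python
import cv2
for n in("scene0","top0"):
    i=cv2.imread(f"pics/{n}.png");cv2.imwrite(f"pics/{n}b.png",cv2.resize(i,(800,600),interpolation=cv2.INTER_CUBIC))
```

```text
(no output)
```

View pics/scene0b.png

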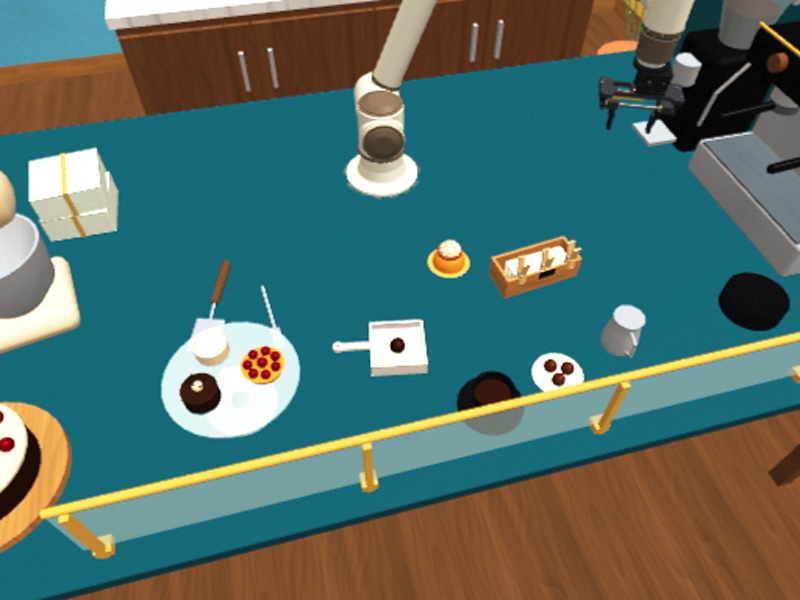

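View pics/top0b.png

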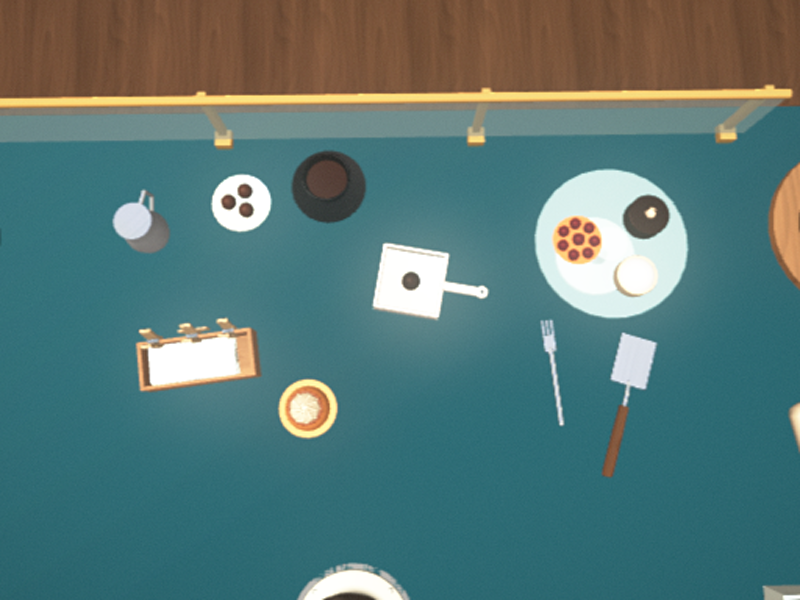

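The board is on the middle peg (top view about (192,330), scene about (547,272)). The dish is at about (411,281) in the top view, handle to the right and slightly down.

```bash
cat > h.py <<'E'
import numpy as np,cv2
def ray(c,u,v):
    d=np.array([(u-c["cx"])/c["fx"],-(v-c["cy"])/c["fy"],-1.0]);return c["eye"],c["attitude"]@d
def onz(c,p,z):
    e,d=ray(c,*p);return e+d*(z-e[2])/d[2]
def proj(c,P):
    q=c["attitude"].T@(np.asarray(P)-c["eye"]);return np.array([c["cx"]+c["fx"]*q[0]/-q[2],c["cy"]-c["fy"]*q[1]/-q[2]])
def tri(c1,p1,c2,p2):
    e1,d1=ray(c1,*p1);e2,d2=ray(c2,*p2);A=np.stack([d1,-d2],1);t=np.linalg.lstsq(A,e2-e1,rcond=None)[0]
    a=e1+d1*t[0];b=e2+d2*t[1];return (a+b)/2,np.linalg.norm(a-b)
def hom(T,p): return T
E
python3 - <<'E'
from h import *
t=dict(np.load("top0.npz"));s=dict(np.load("scene0.npz"))
for n,c,ctr in(("top",t,(263,180)),("scene",s,(254,223))):
    i=c["color"];h=cv2.cvtColor(i,cv2.COLOR_BGR2HSV)
    m=((h[...,1]<70)&(h[...,2]>110)).astype(np.uint8)*255
    k=cv2.morphologyEx(m,cv2.MORPH_CLOSE,np.ones((3,3)))
    nl,L,st,ce=cv2.connectedComponentsWithStats(k)
    j=np.argmin([np.hypot(*(x-ctr)) if st[a][4]<5000 and a else 1e9 for a,x in enumerate(ce)])
    M=(L==j).astype(np.uint8);print(n,st[j],ce[j])
    B=cv2.morphologyEx(M*255,cv2.MORPH_OPEN,np.ones((17,17)))
    cn=max(cv2.findContours(B,0,2)[0],key=cv2.contourArea)
    ap=cv2.approxPolyDP(cv2.convexHull(cn),4,True)[:,0];print("corners",ap.tolist(), cv2.boxPoints(cv2.minAreaRect(cn)).tolist())
    H=cv2.subtract(M*255,cv2.dilate(B,np.ones((5,5))));ys,xs=np.nonzero(H)
    print("handle",len(xs),xs.min(),xs.max(),ys.min(),ys.max())
    if n=="top":
        for p in cv2.boxPoints(cv2.minAreaRect(cn)): print(onz(c,p,0.036).round(4))
    d=((i.max(2)<70)).astype(np.uint8);d=d[ctr[1]-25:ctr[1]+25,ctr[0]-25:ctr[0]+25];a,b=np.nonzero(d);print("truf",b.mean()+ctr[0]-25,a.mean()+ctr[1]-25,len(a))
cv2.imwrite("pics/t1.png",np.hstack([cv2.resize(t["color"][200:255,80:175],None,fx=4.2,fy=6,interpolation=2),cv2.resize(t["color"][150:215,230:325],None,fx=4.2,fy=330/65,interpolation=2)]))
cv2.imwrite("pics/t1.png",np.vstack([cv2.resize(t["color"][200:255,80:180],(800,440//1),interpolation=2)[:300*440//300][:300],cv2.resize(s["color"][145:195,305:385],(480,300),interpolation=2).repeat(1,1) if 0 else cv2.copyMakeBorder(cv2.resize(s["color"][145:195,305:385],(480,300),interpolation=2),0,0,0,320,0)]))
E
```

```text
top [ 238  155   75   51 2166] [266.2299169  180.22622345]
corners [[244, 157], [285, 161], [281, 202], [240, 198]] [[240.0, 157.0], [285.0, 157.0], [285.0, 202.0], [240.0, 202.0]]
handle 203 263 312 178 205
[ 0.672  -0.0479  0.036 ]
[ 0.6702 -0.1765  0.036 ]
[ 0.5405 -0.1733  0.036 ]
[ 0.5423 -0.0466  0.036 ]
truf nan nan 0
scene [ 213  204   61   37 1343] [250.83991065 222.0007446 ]<stdin>:17: RuntimeWarning: Mean of empty slice.
  ret = ret.dtype.type(ret / rcount)
Traceback (most recent call last):
ValueError: max() iterable argument is empty
```

Run:
```python
from h import *
from station import telemetry,capture,r
t=dict(np.load("top0.npz"))
q=1/1.5625
for n,p,z in(("cad TL",(137,347),.06),("cad TR",(254,329),.06),("cad BL",(141,389),.06),("cad BR",(257,375),.06),("midpeg",(192,330),.09),("dish",(411,281),.03),("c1",(244*1.5625,157*1.5625),.036),("c2",(285/q,161/q),.036),("c3",(281/q,202/q),.036),("c4",(240/q,198/q),.036),("hend",(482,292),.036),("entre",(308,408),.03),("cup",(328,186),.03),("rd",(241,203),.03),("jug",(135,221),.09)):
    print(n,onz(t,np.array(p)*q,z).round(3))
c=capture("wrist");print({k:v for k,v in c.items() if k!="color"})
```

```text
cad TL [0.489 0.37  0.06 ]
cad TR [0.518 0.166 0.06 ]
cad BL [0.416 0.36  0.06 ]
cad BR [0.437 0.159 0.06 ]
midpeg [0.514 0.266 0.09 ]
dish [ 0.606 -0.113  0.03 ]
c1 [ 0.672 -0.059  0.036]
c2 [ 0.659 -0.176  0.036]
c3 [ 0.541 -0.162  0.036]
c4 [ 0.554 -0.047  0.036]
hend [ 0.583 -0.241  0.036]
entre [0.38  0.074 0.03 ]
cup [0.787 0.038 0.03 ]
rd [0.757 0.199 0.03 ]
jug [0.709 0.372 0.09 ]
{'fx': 292.63552585585194, 'fy': 292.63552585585194, 'cx': 249.44217447416202, 'cy': 194.47730259848313, 'mount': array([[ 4.45070793e-04,  9.60284603e-01,  2.79022014e-01,
         7.63110013e-02],
       [ 9.99999686e-01, -6.10403249e-04,  5.05659700e-04,
        -4.58852868e-04],
       [ 6.55893168e-04,  2.79021701e-01, -9.60284573e-01,
        -9.32311381e-02],
       [ 0.00000000e+00,  0.00000000e+00,  0.00000000e+00,
         1.00000000e+00]])}
```

>>> {"method": "drive_tool", "body": {
  "series": [
    [0.5,0.26,0.06,0],
    [0.99,0.51,0.11,0],
    [0.99,0.51,0.11,0]
  ]
}}

```text
time_s: 0.52
tcp_pos: [0.3355, 0.4664, 0.2785]
ee_rot: [[0.915, -0.403, -0.001], [-0.403, -0.915, -0.002], [-0.0, 0.002, -1.0]]
wrist_force: [0.3, -0.4, 0.4]
gripper_width: 1.001
```

>>> {"method": "drive_tool", "body": {
  "series": [
    [0.5,0.26,0.06,0],
    [0.99,0.51,0.11,0],
    [0.99,0.51,0.11,0]
  ]
}}

```text
time_s: 0.9
tcp_pos: [0.4198, 0.3636, 0.2653]
ee_rot: [[0.915, -0.403, -0.001], [-0.403, -0.915, -0.001], [-0.0, 0.001, -1.0]]
wrist_force: [-0.1, 0.6, 0.5]
gripper_width: 0.997
```

>>> {"method": "drive_tool", "body": {
  "series": [
    [0.5,0.26,0.06,0.09],
    [0.99,0.51,0.11,0.18],
    [0.99,0.51,0.11,0.27],
    [0.99,0.51,0.11,0.36],
    [0.99,0.51,0.11,0.45],
    [0.99,0.51,0.11,0.52],
    [0.99,0.51,0.11,0.52]
  ]
}}

```text
time_s: 1.78
tcp_pos: [0.5028, 0.2634, 0.2526]
ee_rot: [[0.123, -0.992, 0.0], [-0.992, -0.123, 0.0], [-0.0, -0.0, -1.0]]
wrist_force: [0.2, 0.4, 0.6]
gripper_width: 1.0
```

```bash
cat >> h.py <<'E'
def wcam():
    from station import telemetry,capture
    s=telemetry.sense();c=capture("wrist");R=np.asarray(s["ee_rot"]);m=c["mount"]
    c["attitude"]=R@m[:3,:3];c["eye"]=s["tcp_pos"]+R@m[:3,3]
    return s,c
E
python3 - <<'E'
from h import *
s,c=wcam();print(s["time_s"],s["tcp_pos"],s["ee_rot"],s["joints"])
np.savez("w1.npz",**c);cv2.imwrite("pics/w1.png",cv2.resize(c["color"],(800,600),interpolation=2))
E
```

```text
1.775 [0.50284159 0.26341171 0.25262646] [[ 1.22613205e-01 -9.92454517e-01  1.85031327e-04]
 [-9.92454495e-01 -1.22613146e-01  3.01400856e-04]
 [-2.76439368e-04 -2.20590897e-04 -9.99999937e-01]] [ 4.39956346e+01  1.83039687e+01 -1.11665924e+01 -5.81239493e-03
 -6.05098173e+01 -3.69498335e+01]
```

View pics/w1.png

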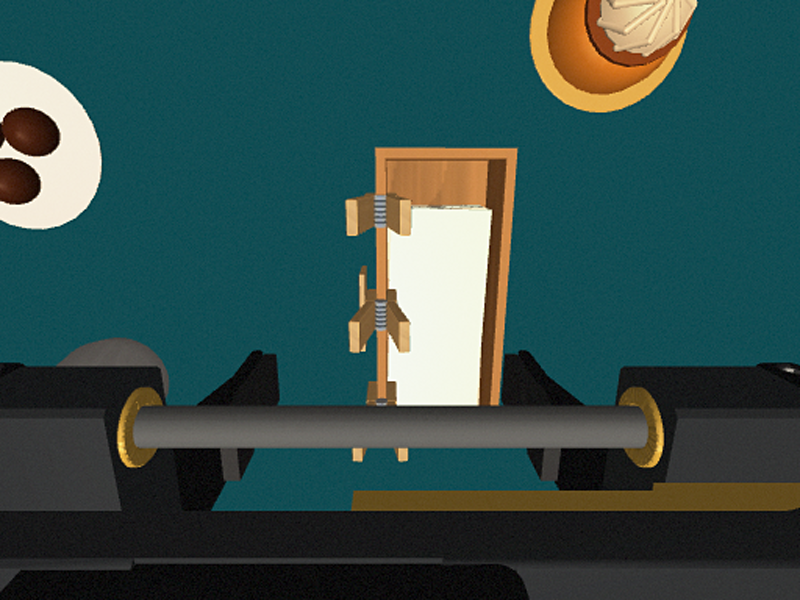

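The wrist view shows the middle peg's tail ends spanning (349..411, 318..352), and the wall top along x≈376–387, parallel to the image columns. The caddy's near end is at row 149.

Run:
```python
from h import *
c=dict(np.load("w1.npz"));q=1/1.5625
for n,p,z in(("tails",(380,335),.118),("tailL",(349,335),.118),("tailR",(411,335),.118),("wallA",(380.5,155),.06),("wallB",(381.5,380),.06),("cornerL",(376,149),.06),("cornerR",(517,149),.06),("end pegtails",(378.5,217),.118),("coil",(380,315),.09)):
    print(n,onz(c,np.array(p)*q,z).round(4))
# wall line fit: wood vs others edges along left wall between rows
i=c["color"].astype(int)
for row in (102,110,118,155,160,165,168): print(row,[tuple(i[row,x]) for x in range(238,252)][::1] if row==110 else "", )
```

```text
tails [0.5072 0.2715 0.118 ]
tailL [0.5235 0.2736 0.118 ]
tailR [0.4909 0.2695 0.118 ]
wallA [0.5189 0.1798 0.06  ]
wallB [0.501  0.3251 0.06  ]
cornerL [0.5219 0.1768 0.06  ]
cornerR [0.439  0.1665 0.06  ]
end pegtails [0.5151 0.2104 0.118 ]
coil [0.508  0.2694 0.09  ]
102 
110 [(np.int64(85), np.int64(77), np.int64(18)), (np.int64(80), np.int64(77), np.int64(23)), (np.int64(79), np.int64(110), np.int64(122)), (np.int64(76), np.int64(141), np.int64(215)), (np.int64(79), np.int64(142), np.int64(210)), (np.int64(78), np.int64(139), np.int64(209)), (np.int64(81), np.int64(142), np.int64(209)), (np.int64(78), np.int64(141), np.int64(210)), (np.int64(81), np.int64(144), np.int64(213)), (np.int64(43), np.int64(86), np.int64(134)), (np.int64(73), np.int64(130), np.int64(195)), (np.int64(71), np.int64(127), np.int64(190)), (np.int64(70), np.int64(125), np.int64(185)), (np.int64(67), np.int64(116), np.int64(176))]
118 
155 
160 
165 
168
```

>>> {"method": "drive_tool", "body": {
  "series": [
    [-0.075,-0.05,0.3,0],
    [-0.075,-0.05,0.55,0],
    [-0.075,-0.05,0.8,0],
    [-0.075,-0.05,0.8,0],
    [-0.075,-0.05,0.8,0]
  ],
  "fingers": 60
}}

```text
time_s: 2.45
tcp_pos: [0.5085, 0.2727, 0.1578]
ee_rot: [[0.121, -0.993, 0.002], [-0.993, -0.121, 0.001], [-0.001, -0.002, -1.0]]
wrist_force: [-0.3, -0.2, 0.1]
gripper_width: 0.694
```

Run:
```python
from h import *
s,c=wcam();print(s["time_s"],s["tcp_pos"],s["gripper_width"])
np.savez("w2.npz",**c);cv2.imwrite("pics/w2.png",cv2.resize(c["color"],(640,480),interpolation=2))
```

```text
2.45 [0.50851023 0.27273507 0.15781628] 0.6936243800908433
```

View pics/w2.png

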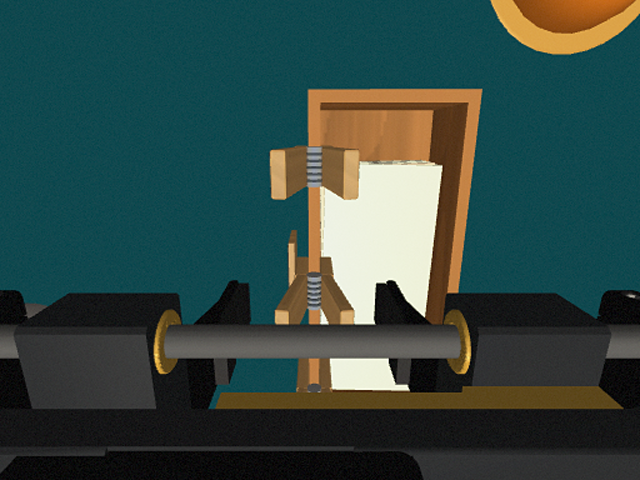

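The fingers (columns ~240 and ~388) straddle the middle peg, which is centred at column 314. Closing now.

>>> {"method": "drive_tool", "body": {
  "series": [
    [0,0,0,0],
    [0,0,0,0],
    [0,0,0,0],
    [0,0,0,0],
    [0,0,0,0],
    [0,0,0,0]
  ],
  "fingers": 0
}}

```text
time_s: 3.25
tcp_pos: [0.5078, 0.272, 0.1565]
ee_rot: [[0.12, -0.993, -0.0], [-0.993, -0.12, -0.0], [0.0, 0.0, -1.0]]
wrist_force: [-0.8, 0.6, 0.0]
gripper_width: 0.203
```

>>> {"method": "drive_tool", "body": {
  "series": [
    [0,0,-0.1,0],
    [0,0,-0.3,0],
    [0,0,-0.55,0],
    [0,0,-0.8,0],
    [0,0,-0.8,0]
  ]
}}

```text
time_s: 3.88
tcp_pos: [0.509, 0.2728, 0.2563]
ee_rot: [[0.12, -0.993, 0.006], [-0.993, -0.12, 0.005], [-0.004, -0.006, -1.0]]
wrist_force: [0.5, 0.8, -0.7]
gripper_width: 0.199
```

Run:
```python
from h import *
s,c=wcam();print(s["time_s"],s["tcp_pos"],s["gripper_width"])
np.savez("w3.npz",**c);cv2.imwrite("pics/w3.png",cv2.resize(c["color"],(640,480),interpolation=2))
```

```text
3.875 [0.50896631 0.27279654 0.25632014] 0.19900799681004766
```

View pics/w3.png

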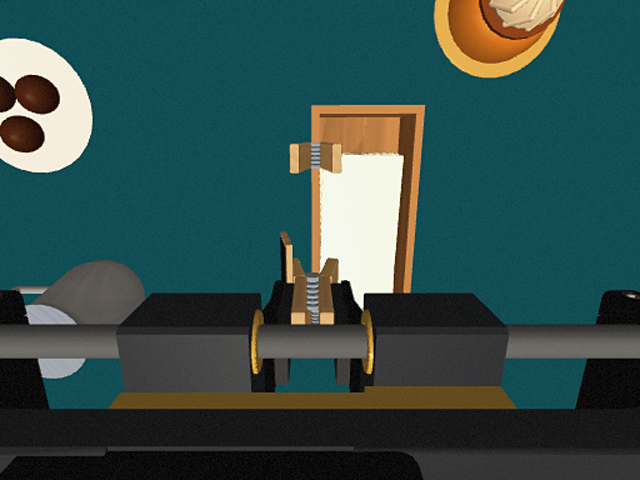

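The peg is held and squeezed, board on the outer (left) side at (287,258). On to the dish.

>>> {"method": "drive_tool", "body": {
  "series": [
    [0.45,-0.09,0,0],
    [0.93,-0.18,0,0],
    [0.93,-0.18,0,0]
  ]
}}

```text
time_s: 4.3
tcp_pos: [0.5426, 0.1604, 0.2513]
ee_rot: [[0.115, -0.993, -0.003], [-0.993, -0.115, -0.002], [0.001, 0.003, -1.0]]
wrist_force: [0.1, 0.2, -0.8]
gripper_width: 0.199
```

>>> {"method": "drive_tool", "body": {
  "series": [
    [0.45,-0.09,0,0],
    [0.93,-0.18,0,0],
    [0.93,-0.18,0,0]
  ]
}}

```text
time_s: 4.68
tcp_pos: [0.5776, 0.053, 0.2514]
ee_rot: [[0.115, -0.993, -0.002], [-0.993, -0.115, -0.001], [0.0, 0.002, -1.0]]
wrist_force: [0.4, 0.8, 0.1]
gripper_width: 0.199
```

>>> {"method": "drive_tool", "body": {
  "series": [
    [0.3,-0.06,0,-0.08],
    [0.6,-0.12,0,-0.17],
    [0.93,-0.18,0,-0.26],
    [0.93,-0.18,0,-0.35],
    [0.93,-0.18,0,-0.44],
    [0.93,-0.18,0,-0.53],
    [0.93,-0.18,0,-0.61],
    [0.93,-0.18,0,-0.667],
    [0.93,-0.18,0,-0.667]
  ]
}}

```text
time_s: 5.8
tcp_pos: [0.6121, -0.0512, 0.2519]
ee_rot: [[0.993, -0.116, -0.001], [-0.116, -0.993, 0.0], [-0.001, 0.0, -1.0]]
wrist_force: [-0.2, -0.7, -0.6]
gripper_width: 0.201
```

Run:
```python
from h import *
s,c=wcam();print(s["time_s"],s["tcp_pos"],s["ee_rot"],s["gripper_width"],s["joints"])
np.savez("w4.npz",**c);cv2.imwrite("pics/w4.png",cv2.resize(c["color"],(800,600),interpolation=2))
```

```text
5.8 [ 0.61207338 -0.05120105  0.25190691] [[ 9.93215772e-01 -1.16278108e-01 -1.35366727e-03]
 [-1.16278070e-01 -9.93216693e-01  1.07210358e-04]
 [-1.35695115e-03  5.09187989e-05 -9.99999078e-01]] 0.20130865793205438 [ 1.02905068e+01  2.27340656e+01 -4.47876486e+00 -2.23606513e-02
 -6.28623859e+01  7.30423538e+01]
```

View pics/w4.png

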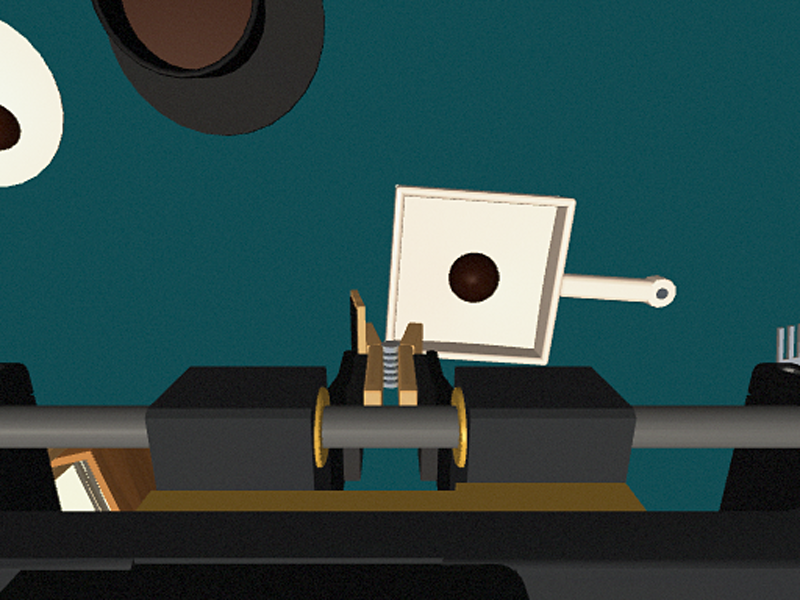

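Run:
```python
from h import *
c=dict(np.load("w4.npz"));q=1/1.5625
g=cv2.cvtColor(c["color"],cv2.COLOR_BGR2HSV);m=((g[...,1]<70)&(g[...,2]>90)).astype(np.uint8)
def edge(pts):  # fit world line through boundary points
    P=np.array([onz(c,p,.036)[:2] for p in pts]);v=cv2.fitLine(P.astype(np.float32),cv2.DIST_HUBER,0,.001,.001).ravel();return v
L=[];T=[];Rr=[]
for row in range(128,205,4):
    xs=np.nonzero(m[row,235:300])[0]+235
    if len(xs): L.append((xs[0]-.0,row+.5))
for row in range(135,228,4):
    if 172<row<200: continue
    xs=np.nonzero(m[row,300:385])[0]+300
    if len(xs): Rr.append((xs[-1]+1.,row+.5))
for col in range(262,362,5):
    ys=np.nonzero(m[100:150,col])[0]+100
    if len(ys): T.append((col+.5,ys[0]))
for n,e in(("front",L),("top",T),("handle side",Rr)):
    v=edge(e);print(n,len(e),v.round(4),"ang",np.degrees(np.arctan2(v[1],v[0])).round(2),[x for x in e][::6])
for n,p,z in(("c1",(397,186),.036),("c2",(576,199),.036),("c3",(548,365),.036),("hend",(662,292),.036),("h0",(565,287),.036),("tr",(473,278),.024)): print(n,onz(c,np.array(p)*q,z).round(4))
```

```text
front 20 [ 0.9828 -0.1845  0.6328 -0.0536] ang -10.63 [(np.float64(253.0), 128.5), (np.float64(251.0), 152.5), (np.float64(249.0), 176.5), (np.float64(248.0), 200.5)]
top 20 [ 0.1805  0.9836  0.6659 -0.1324] ang 79.6 [(262.5, np.int64(119)), (292.5, np.int64(121)), (322.5, np.int64(123)), (352.5, np.int64(125))]
handle side 17 [ 0.9836 -0.1804  0.601  -0.1698] ang -10.4 [(np.float64(368.0), 135.5), (np.float64(364.0), 159.5), (np.float64(354.0), 211.5)]
c1 [ 0.6779 -0.063   0.036 ]
c2 [ 0.656  -0.1793  0.036 ]
c3 [ 0.5389 -0.1587  0.036 ]
hend [ 0.5852 -0.2388  0.036 ]
h0 [ 0.5967 -0.1716  0.036 ]
tr [ 0.6075 -0.1103  0.024 ]
```

>>> {"method": "drive_tool", "body": {
  "series": [
    [0.062,0.017,0.15,0.032],
    [0.062,0.017,0.35,0.032],
    [0.062,0.017,0.5,0.032],
    [0.062,0.017,0.5,0.032],
    [0.062,0.017,0.5,0.032]
  ]
}}

```text
time_s: 6.48
tcp_pos: [0.6199, -0.0552, 0.1934]
ee_rot: [[0.984, -0.18, 0.001], [-0.18, -0.984, -0.0], [0.001, -0.0, -1.0]]
wrist_force: [-0.2, 0.4, 0.7]
gripper_width: 0.204
```

Run:
```python
from h import *
s,c=wcam();print(s["time_s"],s["tcp_pos"],s["ee_rot"],s["gripper_width"])
np.savez("w5.npz",**c);cv2.imwrite("pics/w5.png",cv2.resize(c["color"][150:330,150:400],(800,576),interpolation=2))
for dx in(-.06,0,.06):
  P=np.array([.6090,-.1102,.036])+.057*np.array([.1805,.9836,0])+dx*np.array([.9836,-.1805,0]);print(dx,((proj(c,P)-[150,150])*3.2).round(1))
```

```text
6.475 [ 0.6199349  -0.05520661  0.19339423] [[ 9.83694620e-01 -1.79842644e-01  1.23195016e-03]
 [-1.79842519e-01 -9.83695391e-01 -2.12206013e-04]
 [ 1.25002739e-03 -1.28111082e-05 -9.99999219e-01]] 0.20411170202994103
-0.06 [316.9 350.9]
0 [317.1 158.3]
0.06 [317.3 -60.4]
```

View pics/w5.png

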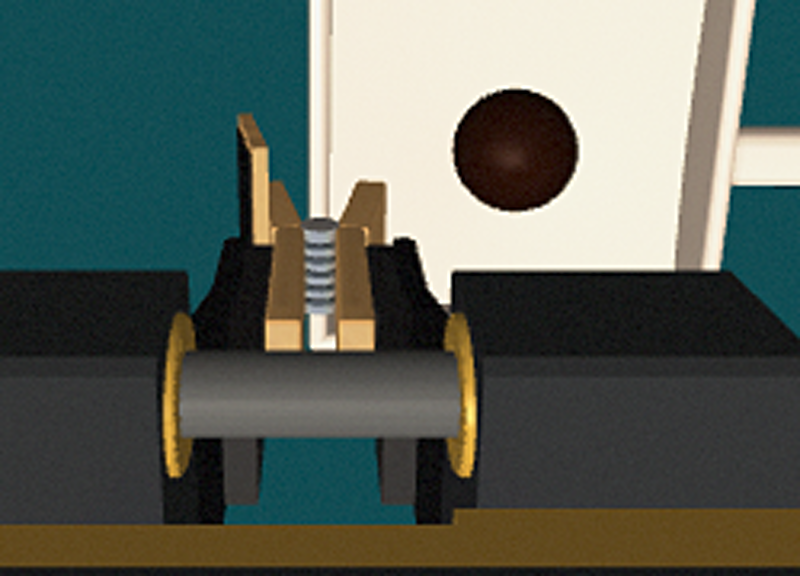

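The rim (column ~319) lies midway between the open jaws, with the coil at column 320. Lowering the peg onto it.

>>> {"method": "drive_tool", "body": {
  "series": [
    [0,0.005,0.15,0],
    [0,0.005,0.3,0],
    [0,0.005,0.42,0],
    [0,0.005,0.53,0],
    [0,0.005,0.53,0],
    [0,0.005,0.53,0]
  ]
}}

```text
time_s: 7.28
tcp_pos: [0.6198, -0.0561, 0.1296]
ee_rot: [[0.984, -0.18, 0.001], [-0.18, -0.984, -0.0], [0.001, -0.0, -1.0]]
wrist_force: [-0.1, -1.0, -0.7]
gripper_width: 0.201
```

>>> {"method": "drive_tool", "body": {
  "series": [
    [0,0,0,0],
    [0,0,0,0],
    [0,0,0,0],
    [0,0,0,0]
  ],
  "fingers": 50
}}

```text
time_s: 7.78
tcp_pos: [0.6194, -0.0562, 0.1293]
ee_rot: [[0.984, -0.18, 0.0], [-0.18, -0.984, -0.0], [0.0, 0.0, -1.0]]
wrist_force: [-0.2, -0.2, -0.8]
gripper_width: 0.537
```

>>> {"method": "drive_tool", "body": {
  "series": [
    [0,0,-0.15,0],
    [0,0,-0.4,0],
    [0,0,-0.7,0],
    [0,0,-1,0],
    [0,0,-1,0],
    [0,0,-1,0]
  ]
}}

```text
time_s: 8.52
tcp_pos: [0.6188, -0.0561, 0.2485]
ee_rot: [[0.984, -0.18, -0.001], [-0.18, -0.984, 0.0], [-0.001, -0.0, -1.0]]
wrist_force: [-0.5, 0.6, -0.9]
gripper_width: 0.574
```

Run:
```python
from h import *
s,c=wcam();print(s["time_s"],s["tcp_pos"],s["wrist_force"],s["gripper_width"])
np.savez("w6.npz",**c)
from station import capture
t=capture("scene");np.savez("s6.npz",**t)
a=cv2.resize(c["color"][80:300,130:460],(600,400),interpolation=2);b=cv2.resize(t["color"][190:250,195:315],(600,300),interpolation=2)[:195]
b=cv2.resize(t["color"][195:250,210:290],(290,199),interpolation=2);b=cv2.copyMakeBorder(b,0,0,0,310,0)
cv2.imwrite("pics/w6.png",np.vstack([a,b]))
```

```text
8.525 [ 0.61880693 -0.05612365  0.24848735] [-0.46059204  0.59524108 -0.85516431] 0.5742243094631296
```

View pics/w6.png

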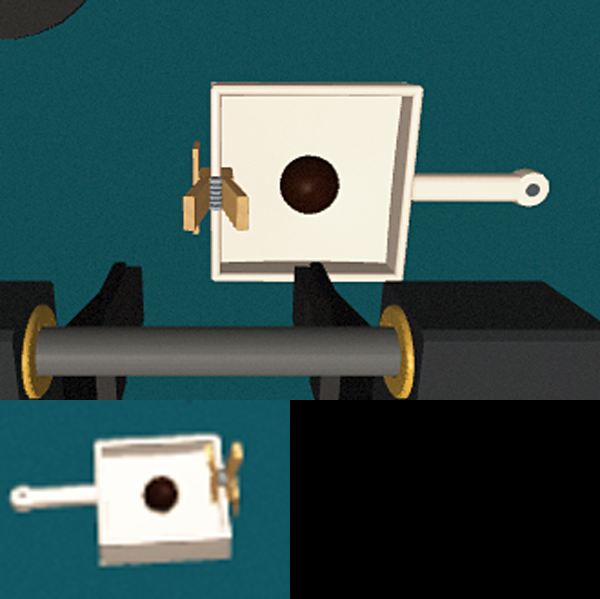

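The peg sits upright on the middle of the front rim, board outwards, truffle centred. Now the handle.

>>> {"method": "drive_tool", "body": {
  "series": [
    [0,0.3,0,0.09],
    [0,0.6,0,0.18],
    [0,1,0,0.27],
    [0,1,0,0.36],
    [0,1,0,0.45],
    [0,1,0,0.54],
    [0,1,0,0.63],
    [0,1,0,0.72],
    [0,1,0,0.785],
    [0,1,0,0.785]
  ]
}}

```text
time_s: 9.88
tcp_pos: [0.5974, -0.1741, 0.2478]
ee_rot: [[-0.178, -0.984, -0.002], [-0.984, 0.178, 0.0], [0.0, 0.002, -1.0]]
wrist_force: [-0.5, 0.3, -0.7]
gripper_width: 0.573
```

>>> {"method": "drive_tool", "body": {
  "series": [
    [0.14,0,0.3,0],
    [0.14,0,0.6,0],
    [0.14,0,0.75,0],
    [0.14,0,0.75,0],
    [0.14,0,0.75,0]
  ]
}}

```text
time_s: 10.5
tcp_pos: [0.5953, -0.1908, 0.1598]
ee_rot: [[-0.178, -0.984, 0.001], [-0.984, 0.178, -0.001], [0.0, -0.001, -1.0]]
wrist_force: [0.4, 0.3, -0.3]
gripper_width: 0.572
```

Run:
```python
from h import *
s,c=wcam();print(s["time_s"],s["tcp_pos"],s["ee_rot"],s["joints"])
np.savez("w7.npz",**c);cv2.imwrite("pics/w7.png",cv2.resize(c["color"],(640,480),interpolation=2))
for d in(.07,.09,.12): print((proj(c,[.6090-d*.1805,-.1102-d*.9836,.036])*1.25).round(1))
```

```text
10.5 [ 0.59529531 -0.19078862  0.15975983] [[-1.77686863e-01 -9.84086417e-01  1.14178905e-03]
 [-9.84087034e-01  1.77686383e-01 -5.09500209e-04]
 [ 2.98511869e-04 -1.21415129e-03 -9.99999218e-01]] [-2.94930752e+00  2.87244474e+01 -9.24942491e+00  3.27430475e-02
 -5.19592972e+01 -7.30589947e+00]
[313.6 280.2]
[313.7 250.2]
[313.9 202.3]
```

View pics/w7.png

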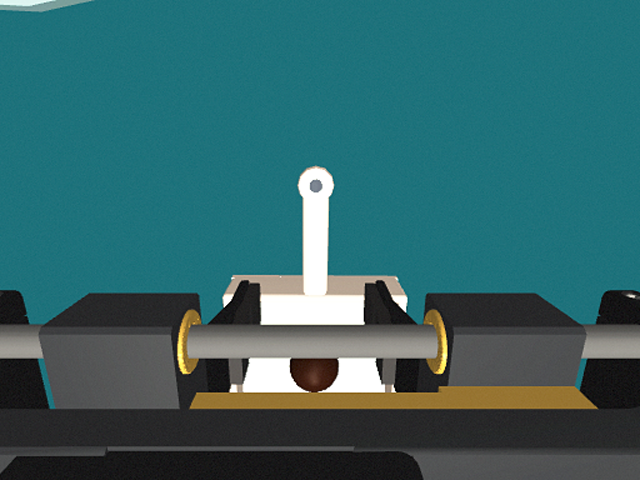

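The handle (column ~315) is centred between the fingers and aligned with them.

>>> {"method": "drive_tool", "body": {
  "series": [
    [0,0.005,0.2,0],
    [0,0.005,0.4,0],
    [0,0.005,0.55,0],
    [0,0.005,0.665,0],
    [0,0.005,0.665,0],
    [0,0.005,0.665,0]
  ]
}}

```text
time_s: 11.3
tcp_pos: [0.5948, -0.1907, 0.08]
ee_rot: [[-0.179, -0.984, 0.001], [-0.984, 0.179, -0.0], [0.0, -0.002, -1.0]]
wrist_force: [-0.3, -0.7, 0.4]
gripper_width: 0.575
```

>>> {"method": "drive_tool", "body": {
  "series": [
    [0,0.005,0,0],
    [0,0.005,0,0],
    [0,0.005,0,0],
    [0,0.005,0,0],
    [0,0.005,0,0],
    [0,0.005,0,0],
    [0,0.005,0,0]
  ],
  "fingers": 0
}}

```text
time_s: 12.18
tcp_pos: [0.5936, -0.1905, 0.0794]
ee_rot: [[-0.179, -0.984, 0.0], [-0.984, 0.179, -0.0], [0.0, -0.0, -1.0]]
wrist_force: [0.6, -0.0, 0.3]
gripper_width: 0.18
```

>>> {"method": "drive_tool", "body": {
  "series": [
    [0,0,-0.01,0],
    [0,0,-0.02,0],
    [0,0,-0.035,0],
    [0,0,-0.05,0],
    [0,0,-0.065,0],
    [0,0,-0.075,0],
    [0,0,-0.08,0],
    [0,0,-0.083,0],
    [0,0,-0.083,0],
    [0,0,-0.083,0]
  ]
}}

```text
time_s: 13.42
tcp_pos: [0.5935, -0.1905, 0.0892]
ee_rot: [[-0.179, -0.984, -0.0], [-0.984, 0.179, 0.0], [0.0, 0.0, -1.0]]
wrist_force: [0.7, -1.0, -2.8]
gripper_width: 0.179
```

Run:
```python
from h import *
s,c=wcam();print(s["time_s"],s["tcp_pos"],s["wrist_force"],s["moment"])
np.savez("w8.npz",**c)
from station import capture
t=capture("scene");np.savez("s8.npz",**t)
a=cv2.resize(c["color"][90:330,130:390],(520,480),interpolation=2);b=cv2.resize(t["color"][185:245,205:285],(280,210),interpolation=2)
b=cv2.copyMakeBorder(b,0,270,0,0,0)
cv2.imwrite("pics/w8.png",np.hstack([a,b]))
```

```text
13.425 [ 0.59351588 -0.19048409  0.08915238] [ 0.71272345 -0.96106468 -2.80925519] [-0.16596565 -0.0310115  -0.01204912]
```

View pics/w8.png

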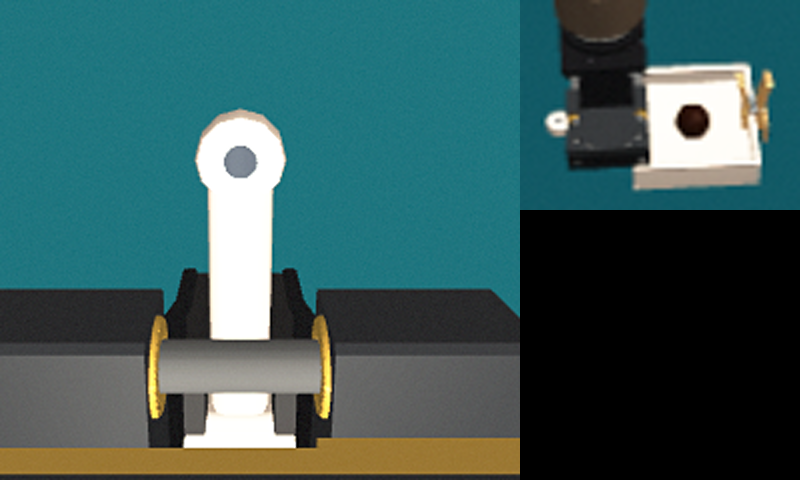

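```bash
cat >> h.py <<'E'
def hole(c,lo=110,hi=200):
    g=cv2.cvtColor(c["color"],cv2.COLOR_BGR2HSV);w=((g[...,1]<45)&(g[...,2]>200)).astype(np.uint8)
    sub=c["color"][lo:hi,225:275].astype(int).max(2);ys,xs=np.nonzero((sub<190)&(sub>90)&(g[lo:hi,225:275,1]<90))
    return np.array([xs.mean()+225.5,ys.mean()+lo+.5]),len(xs)
E
python3 - <<'E'
from h import *
a=dict(np.load("w7.npz"));b=dict(np.load("w8.npz"))
ha,n=hole(a);hb,m=hole(b);print(ha,n,hb,m)
P=onz(a,ha,.036);print(P)
for z in(.036,.0458,.05,.054): print(z,proj(b,[P[0],P[1],z]),proj(b,P+[-.002*.18,-.002*.98,z-.036]))
E
```

```text
[250.82446809 157.95744681] 188 [249.4968254  168.82380952] 315
[ 0.58706821 -0.23115234  0.036     ]
0.036 [247.62235682 179.79744827] [247.62357341 176.00164043]
0.0458 [247.51973219 184.49588835] [247.52062379 180.46403263]
0.05 [247.47142764 186.70740466] [247.47214858 182.56520994]
0.054 [247.42269859 188.93835568] [247.4232359  184.68534982]
```

Run:
```python
from h import *
a=dict(np.load("w7.npz"));b=dict(np.load("w8.npz"))
P=onz(a,(252.4,148.4),.036);print(P)
for z in(.036,.041,.0458,.05,.054): print(z,proj(b,[P[0],P[1],z]))
# end width in px (22 mm) -> depth
def wid(c,row):
    g=cv2.cvtColor(c["color"],cv2.COLOR_BGR2HSV);x=np.nonzero((g[row,215:285,1]<60)&(g[row,215:285,2]>150))[0];return x.min()+215,x.max()+215
for n,c,r0 in(("w7",a,148),("w8",b,171)):
    print(n,[wid(c,r0+k) for k in(-4,-2,0,2,4)])
    q=c["attitude"].T@(np.array([P[0],P[1],.036 if n=="w7" else .0458])-c["eye"]);print(.022*c["fx"]/-q[2])
```

```text
[ 0.5846754  -0.23792723  0.036     ]
0.036 [249.8561924  166.15614641]
0.041 [249.87955854 168.05276197]
0.0458 [249.9035104  169.99691905]
0.05 [249.92581181 171.80711113]
0.054 [249.9483282  173.63475256]
w7 [(np.int64(240), np.int64(265)), (np.int64(239), np.int64(265)), (np.int64(239), np.int64(266)), (np.int64(239), np.int64(266)), (np.int64(239), np.int64(265))]
29.793234659643968
w8 [(np.int64(229), np.int64(272)), (np.int64(229), np.int64(271)), (np.int64(229), np.int64(272)), (np.int64(229), np.int64(271)), (np.int64(230), np.int64(271))]
46.36540681408842
```

Sag reads under about 0.05 rad. I'll lift further and check again.

>>> {"method": "drive_tool", "body": {
  "series": [
    [0,0,-0.02,0],
    [0,0,-0.05,0],
    [0,0,-0.09,0],
    [0,0,-0.14,0],
    [0,0,-0.19,0],
    [0,0,-0.24,0],
    [0,0,-0.28,0],
    [0,0,-0.31,0],
    [0,0,-0.33,0],
    [0,0,-0.33,0]
  ]
}}

```text
time_s: 14.78
tcp_pos: [0.5936, -0.1905, 0.1289]
ee_rot: [[-0.179, -0.984, 0.0], [-0.984, 0.179, -0.0], [-0.0, -0.0, -1.0]]
wrist_force: [-0.6, -0.1, -3.3]
gripper_width: 0.177
```

Run:
```python
from h import *
s,c=wcam();print(s["time_s"],s["tcp_pos"],s["wrist_force"],s["moment"])
np.savez("w9.npz",**c)
b=dict(np.load("w8.npz"))
# hole: small grey blob inside white disc, by template of w8
tp=b["color"][160:182,239:261]
for n,cc in(("w8",b),("w9",c)):
    R=cv2.matchTemplate(cc["color"][120:220,200:300],tp,cv2.TM_CCOEFF_NORMED);_,v,_,l=cv2.minMaxLoc(R)
    y,x=l[1],l[0];f=lambda a,b_,c_:.5*(a-c_)/(a-2*b_+c_)
    print(n,v,"dx",l[0]+200-239,"dy",l[1]+120-160+f(R[y-1,x],R[y,x],R[y+1,x]))
from station import capture
t=capture("scene");cv2.imwrite("pics/s9.png",cv2.resize(t["color"][170:245,190:290],(800,600),interpolation=2));np.savez("s9.npz",**t)
```

```text
14.775 [ 0.59362111 -0.19048374  0.12894168] [-0.59191199 -0.05936278 -3.28847862] [-0.09168154  0.00375193  0.0270927 ]
w8 0.9999992251396179 dx 0 dy 1.6818094e-06
w9 0.9970510601997375 dx 0 dy -0.012706232
```

View pics/s9.png

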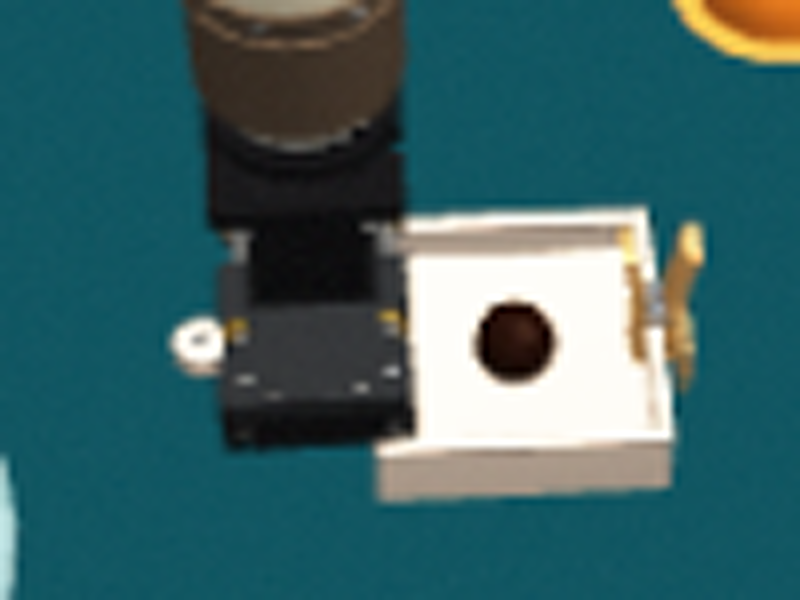

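Run:
```python
from h import *
s=dict(np.load("s9.npz"));ex=np.array([.179,.984,0]);ey=np.array([-.984,.179,0]);z=np.array([0,0,1.])
for th in(0,.05,.1): # nose-down pitch about the grip
    X=ex*np.cos(th)-z*np.sin(th);Z=z*np.cos(th)+ex*np.sin(th);G=np.array([.5936,-.1905,.0783])
    for n,l in(("frontnear",(.06,-.06,.036)),("frontfar",(.06,.06,.036)),("handlenear",(-.06,-.06,.036)),("bot front",(.06,-.06,0)),("bot hand",(-.06,-.06,0)),("hole",(-.1305,0,.036)),("truffle",(0,0,.024))):
        l=np.array(l)-[-.082,0,.029];P=G+X*l[0]+ey*l[1]+Z*l[2];print(th,n,((proj(s,P)-[190,170])*8).round(0))
```

```text
0 frontnear [667. 431.]
0 frontfar [638. 201.]
0 handlenear [370. 449.]
0 bot front [664. 481.]
0 bot hand [373. 499.]
0 hole [192. 339.]
0 truffle [508. 338.]
0.05 frontnear [667. 441.]
0.05 frontfar [638. 211.]
0.05 handlenear [371. 451.]
0.05 bot front [659. 491.]
0.05 bot hand [369. 501.]
0.05 hole [193. 336.]
0.05 truffle [507. 344.]
0.1 frontnear [666. 451.]
0.1 frontfar [637. 221.]
0.1 handlenear [372. 452.]
0.1 bot front [654. 501.]
0.1 bot hand [366. 502.]
0.1 hole [193. 332.]
0.1 truffle [506. 350.]
```

Measured against a level model, the dish droops only about 0.03 rad and isn't slipping; the truffle is centred. Next: lift to 10 cm, then the slow quarter turn.

>>> {"method": "drive_tool", "body": {
  "series": [
    [0,0,-0.02,0],
    [0,0,-0.06,0],
    [0,0,-0.12,0],
    [0,0,-0.18,0],
    [0,0,-0.25,0],
    [0,0,-0.31,0],
    [0,0,-0.36,0],
    [0,0,-0.4,0],
    [0,0,-0.42,0],
    [0,0,-0.42,0]
  ]
}}

```text
time_s: 16.12
tcp_pos: [0.5936, -0.1905, 0.1793]
ee_rot: [[-0.179, -0.984, 0.0], [-0.984, 0.179, 0.0], [-0.0, -0.0, -1.0]]
wrist_force: [-0.5, 0.1, -3.3]
gripper_width: 0.181
```

>>> {"method": "drive_tool", "body": {
  "series": [
    [0,0,0,0.004],
    [0,0,0,0.012],
    [0,0,0,0.025],
    [0,0,0,0.042],
    [0,0,0,0.06],
    [0,0,0,0.08],
    [0,0,0,0.1],
    [0,0,0,0.12],
    [0,0,0,0.14],
    [0,0,0,0.16]
  ]
}}

```text
time_s: 17.38
tcp_pos: [0.5935, -0.1904, 0.1792]
ee_rot: [[-0.482, -0.876, -0.0], [-0.876, 0.482, 0.0], [0.0, 0.0, -1.0]]
wrist_force: [-0.2, -0.5, -3.5]
gripper_width: 0.18
```

>>> {"method": "drive_tool", "body": {
  "series": [
    [0,0,0,0.02],
    [0,0,0,0.04],
    [0,0,0,0.06],
    [0,0,0,0.08],
    [0,0,0,0.1],
    [0,0,0,0.12],
    [0,0,0,0.14],
    [0,0,0,0.16],
    [0,0,0,0.18],
    [0,0,0,0.2]
  ]
}}

```text
time_s: 18.62
tcp_pos: [0.5934, -0.1904, 0.1791]
ee_rot: [[-0.785, -0.62, -0.001], [-0.62, 0.785, 0.0], [0.0, 0.001, -1.0]]
wrist_force: [0.4, -0.0, -3.5]
gripper_width: 0.181
```

>>> {"method": "drive_tool", "body": {
  "series": [
    [0,0,0,0.02],
    [0,0,0,0.04],
    [0,0,0,0.06],
    [0,0,0,0.08],
    [0,0,0,0.1],
    [0,0,0,0.12],
    [0,0,0,0.14],
    [0,0,0,0.16],
    [0,0,0,0.18],
    [0,0,0,0.2]
  ]
}}

```text
time_s: 19.88
tcp_pos: [0.5933, -0.1904, 0.179]
ee_rot: [[-0.964, -0.265, -0.001], [-0.265, 0.964, 0.0], [0.001, 0.001, -1.0]]
wrist_force: [-0.1, 1.1, -3.1]
gripper_width: 0.177
```

>>> {"method": "drive_tool", "body": {
  "series": [
    [0,0,0,0.02],
    [0,0,0,0.04],
    [0,0,0,0.06],
    [0,0,0,0.08],
    [0,0,0,0.1],
    [0,0,0,0.115],
    [0,0,0,0.126],
    [0,0,0,0.133],
    [0,0,0,0.136],
    [0,0,0,0.136]
  ]
}}

```text
time_s: 21.12
tcp_pos: [0.5935, -0.1905, 0.1792]
ee_rot: [[-1.0, 0.001, -0.0], [0.001, 1.0, -0.0], [0.0, -0.0, -1.0]]
wrist_force: [-0.0, 0.5, -3.1]
gripper_width: 0.182
```

Run:
```python
from h import *
s,c=wcam();print(s["time_s"],s["tcp_pos"],s["ee_rot"],s["wrist_force"],s["moment"],s["joint_velocities"])
b=dict(np.load("w8.npz"));tp=b["color"][160:182,239:261]
R=cv2.matchTemplate(c["color"][120:220,200:300],tp,cv2.TM_CCOEFF_NORMED);_,v,_,l=cv2.minMaxLoc(R);print(v,l[0]-39,l[1]-40)
from station import capture
t=capture("scene");np.savez("s10.npz",**t);u=capture("top");np.savez("t10.npz",**u)
a=cv2.resize(t["color"][160:260,190:310],(600,500),interpolation=2)
d=u["color"][100:230,230:350];cv2.imwrite("pics/f10.png",np.vstack([np.hstack([a[:,:420],np.zeros((500,0,3),np.uint8),cv2.resize(d,(380,412),interpolation=2)[:500] if 0 else cv2.copyMakeBorder(cv2.resize(d,(380,412),interpolation=2),0,88,0,0,0)])]))
np.savez("w10.npz",tcp=s["tcp_pos"],R=s["ee_rot"])
```

```text
21.125 [ 0.59354768 -0.1904732   0.17921866] [[-9.99999248e-01  1.22500762e-03 -6.09571474e-05]
 [ 1.22500763e-03  9.99999250e-01 -1.55358646e-07]
 [ 6.09569113e-05 -2.30031500e-07 -9.99999998e-01]] [-0.02486818  0.54677851 -3.05596352] [0.03592395 0.1123876  0.00692728] [ 0.04663598 -0.00581124  0.07102106  0.05566718 -0.01129223  0.09391127]
0.9821705222129822 0 0
```

View pics/f10.png

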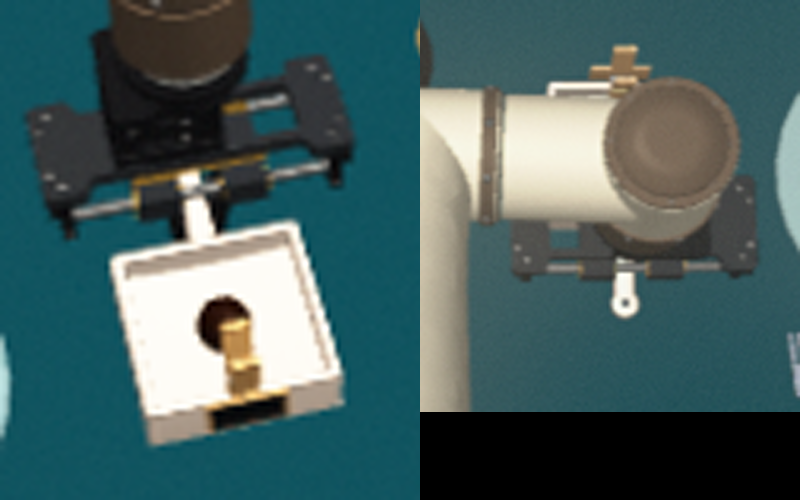

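Run:
```python
from h import *
s=dict(np.load("s10.npz"));ex=np.array([1.,0,0]);ey=np.array([0,1.,0]);z=np.array([0,0,1.])
for th in(0,.05,.1):
    X=ex*np.cos(th)-z*np.sin(th);Z=z*np.cos(th)+ex*np.sin(th);G=np.array([.5935,-.1905,.1285])
    for n,l,o in(("backright",(-.06,.06,.036),(297,224)),("backleft",(-.06,-.06,.036),(110,262)),("frontleft",(.06,-.06,.036),(148,420)),("frontright",(.06,.06,.036),(342,380)),("fl bottom",(.06,-.06,0),(152,445)),("truffle",(0,0,.024),(222,323))):
        l=np.array(l)-[-.082,0,.029];P=G+X*l[0]+ey*l[1]+Z*l[2];p=(proj(s,P)-[190,160])*5;print(th,n,p.round(0),(o-p).round(0))
```

```text
0 backright [289. 219.] [8. 5.]
0 backleft [104. 256.] [6. 6.]
0 frontleft [141. 414.] [7. 6.]
0 frontright [337. 371.] [5. 9.]
0 fl bottom [145. 446.] [ 7. -1.]
0 truffle [219. 324.] [ 3. -1.]
0.05 backright [289. 220.] [8. 4.]
0.05 backleft [104. 258.] [6. 4.]
0.05 frontleft [142. 421.] [ 6. -1.]
0.05 frontright [337. 378.] [5. 2.]
0.05 fl bottom [146. 450.] [ 6. -5.]
0.05 truffle [219. 327.] [ 3. -4.]
0.1 backright [289. 222.] [8. 2.]
0.1 backleft [104. 259.] [6. 3.]
0.1 frontleft [143. 427.] [ 5. -7.]
0.1 frontright [337. 384.] [ 5. -4.]
0.1 fl bottom [146. 453.] [ 6. -8.]
0.1 truffle [219. 330.] [ 3. -7.]
```

>>> {"method": "drive_tool", "body": {
  "series": [
    [0,0,0,0],
    [0,0,0,0],
    [0,0,0,0],
    [0,0,0,0]
  ]
}}

```text
time_s: 21.78
tcp_pos: [0.5935, -0.1905, 0.1792]
ee_rot: [[-1.0, 0.001, -0.0], [0.001, 1.0, 0.0], [0.0, 0.0, -1.0]]
wrist_force: [-0.5, -0.1, -3.0]
gripper_width: 0.183
```

```bash
python3 -c "
from station import order
print(order.finish_job())"
```

```text
the job is handed in; nothing more can be done
None
```

I clipped the blackboard peg onto the middle of the dish's front rim, board outwards. I then lifted the dish straight up by its handle, turned it about 80° slowly to face the customers, and handed it in still held at 21.8 s. The job reports no verdict.

**Last checks**
- **Height and facing:** the underside is about 100 mm above the counter. The tool is within 0.1° of the customer direction, and the dish corners agree with that.
- **Level:** the droop came out at about 0.01–0.03 rad, limit 0.10. The scene camera put every corner about 1 px off prediction; I took that as calibration error.
- **Grip:** the handle had not slipped in the fingers since the first lift, and the wrist force stayed at about 3–3.5 N.
- **Truffle:** it looked centred; the peg partly hid it in the last picture.
- **Peg:** it was still upright with the board outwards. Its tip height was not measured after release; the TCP height at release puts it at about 19 mm (limits 8–29 mm).

**Bystanders:** I never touched any on purpose and saw no contact force. I did not re-measure their positions at the end.

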